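Peel the empty cell tray off the stack and show it to the code reader

ROBOT

A 6-joint arm with a two-finger parallel gripper is mounted at the origin on the work surface. World frame = base frame: x ahead of the robot, y to its left, z up, the work surface at z = 0. Lengths are in mm, angles in rad, forces in N, time in s.
With the tool pointing down it reaches from about 275 to 1000 mm from the base axis. Payload 8.4 kg.
Tool frame: the origin (TCP) lies midway between the tips of the shut fingers; the grasp point (between the pads) lies 19 mm behind it; z points along the fingers, y is the line along which they close (so a half turn about z gives the same grasp; the last joint's range is limited). The gripper opens to 85 mm and grips with 20 to 120 N. Pads are 22 mm wide; open, the fingers measure 114 mm over their backs; the gripper's body (76 mm by 85 mm) begins 54 mm behind the grasp point. The pads swing forward as they close: fully open they stand 13 mm farther back than shut.
Start: joints at [1.347, 0.353, 1.633, -0, 1.155, -0.002], TCP at [137.489, 609.692, 231.281] pointing down, gripper open.
Joint ranges: [-2.63, 2.63], [-0.92, 2.1], [0.06, 2.66], [-1.3, 4.44], [0, 2.69], [-3.02, 3.02]. Speed limits (rad/s): [2.22, 2.22, 2.79, 3.14, 3.14, 3.14].

INTERFACE

Orientations are given as [roll, pitch, yaw] about the fixed x, y, z axes, in that order (R = Rz(yaw) Ry(pitch) Rx(roll)).
In Python, from rig import r gives the robot as it stands.
- The arm moves only by the shell command python3 -m inch 'ROWS' [OPENING] [FORCE]. ROWS is JSON, a list that holds one entry, the list of rows, each a list of 6 numbers: the shift along the tool's x, y, z scaled (see below), then the turn, a rotation vector about the tool's x, y, z scaled (see below). In form: [[[tx, ty, tz, wx, wy, wz], ...]]. A call has 1 to 8 rows; each row is the pose to reach, as a shift and turn from the pose commanded when the call began, along the tool's axes at that moment, turning the shorter way round; what a row does not reach only later rows make up. The controller multiplies each number of a shift by 20 cm and each number of a turn by pi rad. A row lasts 1/12 s, in which the tool goes at most 41.7 mm and 7.16 degrees, less where a joint would pass 70% of its speed; a pose out of reach is approached as far as the arm can. A call with a number of a shift or a turn outside -1 to 1 is refused whole. A call with a gripper value outside its range is refused whole. OPENING is the gripper's target within -1 to 1 (fully open at 1, half-way at 0, shut at -1), set as the call begins (- or left out, the last holds). The fingers move at their own pace and stop on an object; FORCE is the grip in N (left out, the last holds). Time passes only in rows, so rows that repeat a pose let the fingers close. It gives the time, the measured TCP pose, the force, the opening and the grip force at its end, in the units of the state.
- r.sense(): the state, without advancing time (a new reading comes with each control period).
- r.grab_frame(name): name is "side" or "top"; returns the picture (400x640x3 uint8, red, green, blue); there is no depth.
- r.camera_info(name): a dict with "K" (3x3 intrinsics, pixels), "distortion" ([k1, k2, p1, p2, k3] as OpenCV has them; the pictures are not rectified), "rvec" (rotation vector, rad) and "tvec" (3), from world to camera coordinates, as OpenCV has them. Camera axes: x right, y down, z forward; pixel columns grow to the right and rows downward; lengths in mm; the calibration is good to about 2 mm. A picture is of the moment at which its call begins. camera_info takes no time and is no camera call.
- r.sign_off(): hands the job in; it is judged then, once.
The state is a dict: "clock": time; "qpos": joint angles; "qvel": joint speeds; "joint_efforts": joint torques, N m; "eef_pos": TCP position; "tcp_rot": TCP orientation; "contact_force": force on the tool from outside, world axes, zero at the start; "wrist_torque": the same for the moment, N m; "opening": opening from 0.0 (shut) to 1.0 (fully open); "grasp_force": force on a finger pad.
Only numpy, scipy, OpenCV 4.12 (cv2) and the standard library are available. Lean on these libraries where they do the work, as an engineer would, in place of code of your own. Each camera call takes 0.05 s, during which the arm holds its last target. There are 200 camera calls.

TASK

The empty battery-cell tray on top of the stack is snapped fast into the full tray under it: pinch its rim at one of the cut corners and lift that corner first, with the opposite corner still down in the stack, so that it peels loose without dragging up, shifting or tipping the full tray. Then lift it right off and hold it level and still, label side down, centred about 80 mm above the window of the code reader. Finish while still holding it there, touching nothing else with it, and leave the things around alone.

Things in the scene. Friction and masses are not known exactly. Their poses are not given: they have to be found in the camera images.
- tray_mid (a point): Centre, half-way up, of the empty top tray: white formed plastic, 168 x 168 mm over the rim, 42 mm high, 70 to 110 g, with four 45-degree cut corners. z is up, x and y run parallel to its straight sides. The point is 21 mm above its underside and 21 mm below its rim top; in the stack the rim top is 91 mm above the bench.
- top_tray: The same tray; origin at the centre of its underside. Foot 148 mm across straight sides, 175 mm across cut corners; a shoulder 24.5 mm up; above it an upright collar with a solid rim bead, 9 mm wide and 8 mm high, outside along its top, inner face flush with the collar's. A finger can go 17 mm down inside before the shoulder; outside, the next tray's rim top lies 24.5 mm below this one's.
- tray_label (a point): Centre of the underside of the empty top tray, where its white 42 mm code label is stuck (21 mm below tray_mid, same axes).
- tray_corner0 (a point): Middle of the rim bead at the empty tray's cut corner towards its own +x +y; 4 mm below the rim top, 93.4 mm out from the centre. The bead is straight here for about 36 mm, at right angles to the tray's diagonal: fingers close along the diagonal, one inside, one outside, on 9 mm. Axes as tray_mid. Opposite corner: tray_corner2.
- tray_corner1 (a point): Middle of the rim bead at the empty tray's cut corner towards its own -x +y; 4 mm below the rim top, 93.4 mm out from the centre. The bead is straight here for about 36 mm, at right angles to the tray's diagonal: fingers close along the diagonal, one inside, one outside, on 9 mm. Axes as tray_mid. Opposite corner: tray_corner3.
- tray_corner2 (a point): Middle of the rim bead at the empty tray's cut corner towards its own -x -y; 4 mm below the rim top, 93.4 mm out from the centre. The bead is straight here for about 36 mm, at right angles to the tray's diagonal: fingers close along the diagonal, one inside, one outside, on 9 mm. Axes as tray_mid. Opposite corner: tray_corner0.
- tray_corner3 (a point): Middle of the rim bead at the empty tray's cut corner towards its own +x -y; 4 mm below the rim top, 93.4 mm out from the centre. The bead is straight here for about 36 mm, at right angles to the tray's diagonal: fingers close along the diagonal, one inside, one outside, on 9 mm. Axes as tray_mid. Opposite corner: tray_corner1.
- full_tray_mid (a point): Centre, half-way up, of the tray under the empty one: same shape, with ten pink 21 x 70 mm cells, about 0.8 kg, standing loose in a third, fixed tray. Its rim top is 66.5 mm above the bench. The empty tray's foot stands 17.5 mm deep in its collar, with 1 mm of play.
- full_tray: The same full tray; origin at the centre of its underside, z up. A springy snap dimple in its collar at each cut corner grips the empty tray's foot: about 2 N at each corner, gone once that corner is some 6 mm up. Lifted level, all four hold about 8 N, about what the full tray weighs, and may drag it up.
- reader: Fixed code reader lying on the bench: a dark box 112 x 84 mm on a 130 x 100 mm base plate, 50 mm high, window up; origin on the bench under its centre.
- reader_window (a point): Centre of the reader's window, on its upper face, 50 mm above the bench; z is up.
- pot: Bystander: blue pot of tools, 72 mm across, 100 mm high, the tools up to 140 mm; origin at its foot.
- tape_roll: Bystander: roll of tape lying flat, 90 mm across, 25 mm high; origin at its foot.
- driver: Bystander: cordless screwdriver lying on its side, about 155 x 190 mm, 50 mm high; origin on the bench under its barrel.

How it is judged (in metres and radians):
On the way, in this order (a step that is already met when the one before it is completed fails the run):
1. one corner of the empty tray is lifted, the opposite corner still down in the stack ((angle between tray_mid's own x axis and vertical below 1.5308 rad or angle between tray_mid's own x axis and vertical above 1.6108 rad) and (angle between tray_mid's own y axis and vertical below 1.5308 rad or angle between tray_mid's own y axis and vertical above 1.6108 rad) and ((height (world z) of tray_corner0 above 0.105 m and height (world z) of tray_corner2 below 0.099 m) or (height (world z) of tray_corner1 above 0.105 m and height (world z) of tray_corner3 below 0.099 m) or (height (world z) of tray_corner2 above 0.105 m and height (world z) of tray_corner0 below 0.099 m) or (height (world z) of tray_corner3 above 0.105 m and height (world z) of tray_corner1 below 0.099 m)) and horizontal distance between tray_mid and full_tray_mid below 0.03 m), for 0.05 s.
2. the empty tray is lifted clear of the stack in the gripper (height (world z) of each of tray_corner0, tray_corner1, tray_corner2, tray_corner3 above 0.112 m and contact force between the fingers and top_tray above 0.3 N and contact force between full_tray and top_tray below 0.05 N), for 0.1 s.
At the end, for the whole second after the job is handed in: The gripper holds the empty tray still, touching nothing else, within 0.2 rad of level, label within 30 mm of the window's axis and 30 to 130 mm above it; full tray within 15 mm and 0.1 rad of its start, bystanders within 30 mm of theirs (horizontal distance between tray_label and reader_window below 0.03 m and z of tray_label in the frame of reader_window between 0.03 and 0.13 m and angle between tray_mid's own z axis and vertical below 0.2 rad and linear speed of top_tray below 0.04 m/s and angular speed of top_tray below 0.3 rad/s and contact force between the fingers and top_tray above 0.3 N and contact force between each of reader, full_tray and top_tray below 0.05 N and distance of full_tray_mid from where it was at the start of the episode below 0.015 m and angle between full_tray_mid's own z axis and vertical below 0.1 rad and distance of each of pot, tape_roll, driver from where it was at the start of the episode below 0.03 m); the arm keeps its last pose, push and grip.
It fails at once if the full tray is dragged up, shifted more than 15 mm or tipped more than 0.1 rad (distance of full_tray_mid from where it was at the start of the episode above 0.015 m or angle between full_tray_mid's own z axis and vertical above 0.1 rad).
It fails at once if the pot is pushed more than 30 mm or knocked over (distance of pot from where it was at the start of the episode above 0.03 m or angle between pot's own z axis and vertical above 0.5 rad).
It fails at once if the tape roll is pushed more than 30 mm or knocked over (distance of tape_roll from where it was at the start of the episode above 0.03 m or angle between tape_roll's own z axis and vertical above 0.5 rad).
It fails at once if the driver is pushed more than 30 mm or knocked over (distance of driver from where it was at the start of the episode above 0.03 m or angle between driver's own z axis and vertical above 0.5 rad).
It also fails if it takes over 45 s, if anything falls off the work surface, if the arm or the gripper's body presses on something with over 40 N, if the wrist force passes 120 N, or if a joint passes its speed limit or range.

## Working session

There is one attempt and no reset: what is moved stays moved. The work goes in short steps, Python scripts to look and compute and a shell command to move; the robot and the scene stay as the last step left them, time stands still between calls to the robot, and variables do not carry over. Pictures are saved under pics/ and viewed, at most 10 in all, crops included, and the job is handed in when it is done.

```bash
ls; mkdir -p pics; python3 - <<'E'
from rig import r
import cv2
for n in("top","side"):
    im=r.grab_frame(n); cv2.imwrite(f"pics/{n}0.png",im[:,:,::-1]); c=r.camera_info(n); print(n,c)
print(r.sense())
E
```

```text
pics
top {'K': array([[494.22319428,   0.        , 321.08144939],
       [  0.        , 494.22319428, 202.30051967],
       [  0.        ,   0.        ,   1.        ]]), 'distortion': array([0.02389404, 0.        , 0.        , 0.        , 0.        ]), 'rvec': array([ 2.17178342, -2.0381617 ,  0.22584274]), 'tvec': array([ -45.16593036,  606.38468699, 1336.06774925])}
side {'K': array([[372.97211476,   0.        , 320.29657943],
       [  0.        , 372.97211476, 196.90629016],
       [  0.        ,   0.        ,   1.        ]]), 'distortion': array([-0.03615809,  0.        ,  0.        ,  0.        ,  0.        ]), 'rvec': array([ 2.1570405 , -0.92752905,  0.41659753]), 'tvec': array([-435.32713305,  348.6682804 ,  763.37988747])}
{'clock': 0.1, 'qpos': array([ 1.34661653e+00,  3.53541256e-01,  1.63409416e+00, -1.75888212e-05,
        1.15518768e+00, -2.38559975e-03]), 'qvel': array([ 0.00028429, -0.00213299, -0.00034558, -0.00150337, -0.00079196,
       -0.00096151]), 'joint_efforts': array([ 1.02662543e-03, -6.06362915e+01, -3.42820036e+01,  1.80249622e-04,
        3.87793334e-03,  1.90200879e-06]), 'eef_pos': array([137.38611983, 609.26065613, 230.64553778]), 'tcp_rot': array([-3.14036218e+00,  1.31473797e-05,  2.91980558e+00]), 'contact_force': array([-0.18646239,  0.05230754,  0.28259464]), 'wrist_torque': array([0.00269901, 0.00302123, 0.01281959]), 'grasp_force': 0.0, 'opening': 0.9989801267578176}
```

View pics/top0.png

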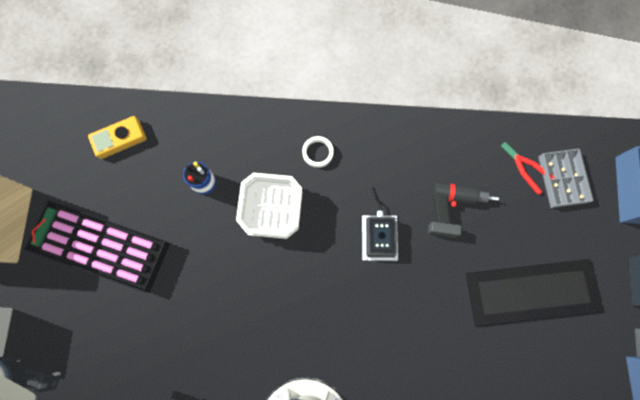

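View pics/side0.png

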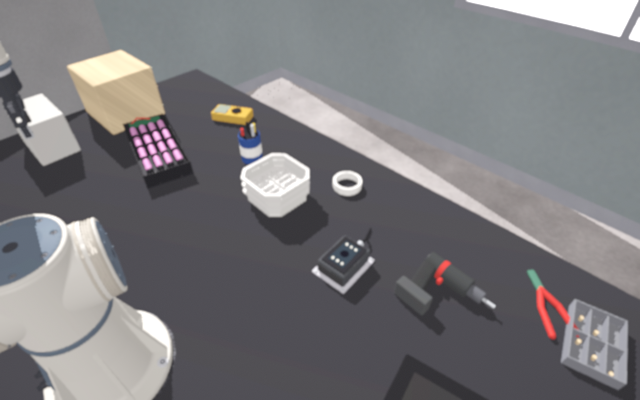

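The top view shows the tray at about (270,205), reader (380,237), pot (200,178), tape (317,152) and driver (455,205). The side view shows the tray at (275,180) and the reader at (345,262). Next I'll measure the rim.

```bash
cat >h.py <<'E'
import cv2,numpy as np
from rig import r
def ray(n,px):
    c=r.camera_info(n);R=cv2.Rodrigues(c["rvec"])[0]
    u=cv2.undistortPoints(np.array(px,float).reshape(-1,1,2),c["K"],c["distortion"])[:,0]
    d=np.c_[u,np.ones(len(u))]@R
    return -R.T@c["tvec"],d
def onz(n,px,z):
    o,d=ray(n,px); return o+d*((z-o[2])/d[:,2])[:,None]
def proj(n,P):
    c=r.camera_info(n); return cv2.projectPoints(np.array(P,float).reshape(-1,1,3),c["rvec"],c["tvec"],c["K"],c["distortion"])[0][:,0]
E
python3 - <<'E'
from h import *
np.set_printoptions(precision=1,suppress=True)
print("cams",ray("top",[[0,0]])[0],ray("side",[[0,0]])[0])
im=cv2.imread("pics/top0.png");hsv=cv2.cvtColor(im,cv2.COLOR_BGR2HSV)
m=((hsv[...,2]>120)&(hsv[...,1]<60)).astype(np.uint8)
m2=np.zeros_like(m);m2[165:245,228:310]=m[165:245,228:310]
c=max(cv2.findContours(m2,0,2)[0],key=cv2.contourArea);h=cv2.convexHull(c)
a=cv2.approxPolyDP(h,2.5,True)[:,0];P=onz("top",a,91);print(a);print(P)
H=onz("top",h[:,0],91)[:,:2].astype(np.float32)
print("rect",cv2.minAreaRect(H),"sides",np.linalg.norm(P-np.roll(P,-1,0),axis=1), np.degrees(np.arctan2(*(np.roll(P,-1,0)-P)[:,1::-1].T)))
m3=np.zeros_like(m);m3[208:268,355:405]=((hsv[...,2]>110))[208:268,355:405]
c=max(cv2.findContours(m3,0,2)[0],key=cv2.contourArea)
print("reader base",cv2.boundingRect(c),cv2.minAreaRect(onz("top",c[:,0],5)[:,:2].astype(np.float32)))
for n,p in dict(pot=(200,178),tape=(317,152)).items():print(n,onz("top",[p],50))
out=cv2.resize(np.hstack([im[155:265,220:420]]),None,fx=4,fy=4,interpolation=2);cv2.imwrite("pics/crop1.png",out)
E
```

```text
cams [ 307.4  -19.8 1435.2] [  56.5 -538.9  774.7]
[[252 172]
 [291 175]
 [301 186]
 [298 228]
 [288 237]
 [248 235]
 [237 223]
 [240 183]]
[[677.4 193.   91. ]
 [675.7  82.7  91. ]
 [645.6  52.3  91. ]
 [526.2  52.   91. ]
 [499.5  77.5  91. ]
 [498.1 187.3  91. ]
 [529.4 220.7  91. ]
 [643.3 223.6  91. ]]
rect ((587.0438232421875, 137.971435546875), (176.855712890625, 181.26393127441406), 88.05931854248047) sides [110.3  42.8 119.5  36.9 109.8  45.8 113.9  45.8] [ -90.9 -134.7 -179.9  136.2   90.7   46.8    1.5  -41.9]
reader base (361, 210, 37, 51) ((535.0615844726562, -181.42173767089844), (148.42239379882812, 106.00041961669922), 2.6017518043518066)
pot [[661.  347.7  50. ]]
tape [[761.6  15.   50. ]]
```

View pics/crop1.png

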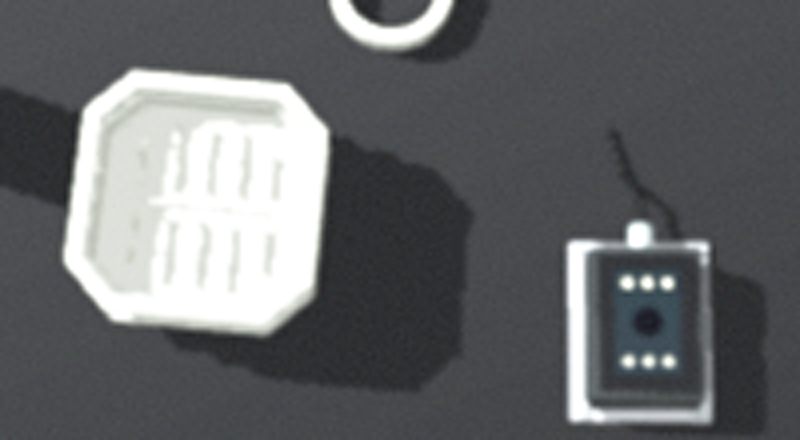

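The crop shows the tray rim as a clean octagon, with its far edges free, and the reader window at about pixel (382,235.5). After correcting for the lower trays showing on the near sides, the tray centre is about (592,138) with yaw about 0. I'll pinch tray_corner2, the corner nearest the robot, at about (526,72).

```bash
cat >>h.py <<'E'
from scipy.spatial.transform import Rotation as Ro
def go(p,ydir,tilt=0.0):
    """numbers to pose p, tool y along ydir (deg), tool pointing down, tilted by tilt about tool x"""
    s=r.sense();R0=Ro.from_euler("xyz",s["tcp_rot"])
    a=np.radians(ydir);y=np.array([np.cos(a),np.sin(a),0]);z=np.array([0,0,-1.]);x=np.cross(y,z)
    R1=Ro.from_matrix(np.c_[x,y,z])*Ro.from_rotvec([tilt,0,0])
    t=R0.inv().apply(np.array(p)-s["eef_pos"])/200;w=(R0.inv()*R1).as_rotvec()/np.pi
    print("at",s["eef_pos"].round(1),"rows",t.round(4),w.round(4),"max",abs(t).max().round(2))
E
python3 - <<'E'
from h import *
print("window",onz("top",[(382,235.5)],50),"base corners", onz("top",[(361.5,215),(398,215.5),(398,261),(361.5,260)],5))
go((526,72,160),45)
E
```

```text
window [[ 526.58714388 -184.45689445   50.        ]] base corners [[ 590.77079589 -127.3096393     5.        ]
 [ 596.14425806 -234.67140245    5.        ]
 [ 462.42952239 -238.56216007    5.        ]
 [ 458.55982933 -133.28714208    5.        ]]
at [137.4 609.3 230.6] rows [-2.4864 -2.1926  0.356 ] [-4.000e-04  1.000e-04  1.794e-01] max 2.49
```

```bash
for i in 1; do python3 -m inch '[[[-0.15,-0.13,0.01,0,0,0],[-0.31,-0.27,0.02,0,0,0],[-0.47,-0.41,0.03,0,0,0],[-0.63,-0.55,0.04,0,0,0],[-0.79,-0.69,0.05,0,0,0],[-0.95,-0.83,0.06,0,0,0],[-1,-0.88,0.08,0,0,0]]]' 0.2 60; done
python3 -m inch '[[[-0.15,-0.13,0.01,0,0,0],[-0.31,-0.27,0.02,0,0,0],[-0.47,-0.41,0.03,0,0,0],[-0.63,-0.55,0.04,0,0,0],[-0.79,-0.69,0.05,0,0,0],[-0.95,-0.83,0.06,0,0,0],[-1,-0.88,0.08,0,0,0]]]'
python3 -c "
from h import *
go((526,72,160),45)"
```

```text
clock: 0.68
eef_pos: [295.5, 390.5, 215.2]
tcp_rot: [-3.14, 0.001, 2.919]
contact_force: [-0.4, 0.4, -0.5]
opening: 0.602
grasp_force: 0.0
clock: 1.27
eef_pos: [452.6, 175.1, 199.5]
tcp_rot: [-3.141, 0.002, 2.918]
contact_force: [0.4, 0.3, 0.1]
opening: 0.603
grasp_force: 0.0
at [452.6 175.1 199.5] rows [-0.4719 -0.4213  0.1985] [1.000e-04 5.000e-04 1.789e-01] max 0.47
```

```bash
python3 -m inch '[[[-0.12,-0.1,0.05,0,0,0.035],[-0.24,-0.21,0.1,0,0,0.075],[-0.36,-0.32,0.15,0,0,0.11],[-0.47,-0.42,0.2,0,0,0.15],[-0.47,-0.42,0.2,0,0,0.179],[-0.47,-0.42,0.2,0,0,0.179],[-0.47,-0.42,0.2,0,0,0.179]]]'
python3 - <<'E'
from h import *
go((526,72,100),45)
im=r.grab_frame("side")[:,:,::-1];print(proj("side",[(526,72,91),(592,138,91)]))
cv2.imwrite("pics/s1.png",cv2.resize(im[90:260,180:400],None,fx=3.5,fy=3.5,interpolation=2))
E
```

```text
clock: 1.85
eef_pos: [523.1, 75.5, 158.9]
tcp_rot: [-3.141, -0.001, 2.36]
contact_force: [0.3, 0.5, -0.1]
opening: 0.599
grasp_force: 0.0
at [523.1  75.5 158.9] rows [-0.0231 -0.0021  0.2946] [-0.0002 -0.0003  0.0011] max 0.29
[[274.23384988 193.78730261]
 [276.21046771 172.49328982]]
```

View pics/s1.png

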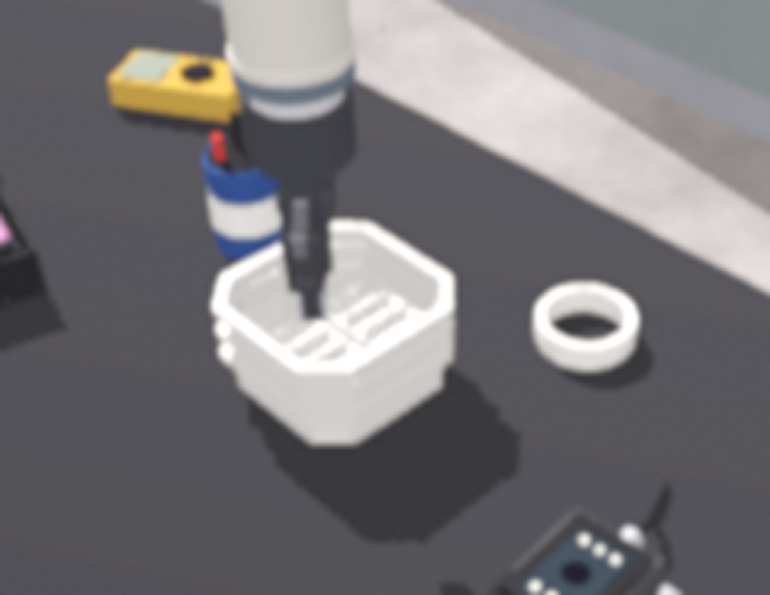

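The side view shows the cut-corner bead middle at about pixel (275.5,193.3), against (274.2,193.8) predicted, and the fingers straddle it. Going down and closing gently.

```bash
python3 -m inch '[[[-0.012,-0.001,0.1,0,0,0],[-0.023,-0.002,0.2,0,0,0],[-0.023,-0.002,0.28,0,0,0],[-0.023,-0.002,0.34,0,0,0],[-0.023,-0.002,0.38,0,0,0],[-0.023,-0.002,0.41,0,0,0],[-0.023,-0.002,0.41,0,0,0],[-0.023,-0.002,0.41,0,0,0]]]' 0.2 20
python3 -m inch '[[[0,0,0,0,0,0],[0,0,0,0,0,0],[0,0,0,0,0,0],[0,0,0,0,0,0],[0,0,0,0,0,0],[0,0,0,0,0,0]]]' -1 20
```

```text
clock: 2.57
eef_pos: [526.5, 72.5, 77.6]
tcp_rot: [3.141, 0.0, 2.359]
contact_force: [0.2, 0.5, 0.4]
opening: 0.6
grasp_force: 0.0
clock: 3.07
eef_pos: [526.9, 72.1, 77.8]
tcp_rot: [3.141, 0.001, 2.357]
contact_force: [-0.1, -1.4, 6.8]
opening: 0.101
grasp_force: 21.0
```

Opening is 8.6 mm, so the bead is pinched. I'll firm up the grip, then start the peel, rotating about the opposite corner.

```bash
python3 -m inch '[[[0,0,0,0,0,0],[0,0,0,0,0,0],[0,0.001,-0.013,0.0048,0,0],[0,0.002,-0.027,0.0095,0,0],[0,0.0035,-0.04,0.014,0,0],[0,0.005,-0.054,0.019,0,0],[0,0.005,-0.054,0.019,0,0]]]' -1 80
python3 - <<'E'
from h import *
im=r.grab_frame("side")[:,:,::-1]
cv2.imwrite("pics/s2.png",cv2.resize(im[120:240,220:340],None,fx=5,fy=5,interpolation=2))
E
```

```text
clock: 3.65
eef_pos: [527.5, 73.1, 88.4]
tcp_rot: [-3.08, 0.0, 2.358]
contact_force: [1.4, -1.2, -3.0]
opening: 0.077
grasp_force: 78.3
```

View pics/s2.png

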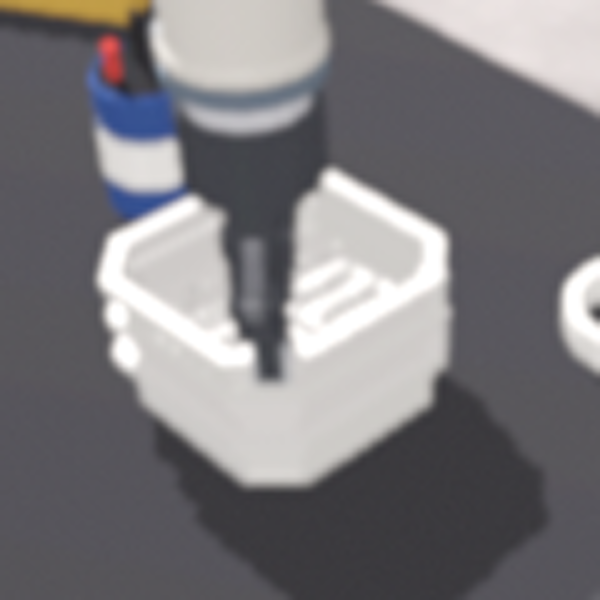

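The picture shows the near corner raised in the fingers and the lower trays in place; forces are small. Continuing to about 0.14 rad.

```bash
python3 -m inch '[[[0,0.002,-0.018,0.0064,0,0],[0,0.0035,-0.036,0.0128,0,0],[0,0.005,-0.054,0.019,0,0],[0,0.007,-0.072,0.0255,0,0],[0,0.007,-0.072,0.0255,0,0],[0,0.007,-0.072,0.0255,0,0],[0,0.007,-0.072,0.0255,0,0]]]' -1 80
python3 - <<'E'
from h import *
for n,b in(("side",(120,240,220,340)),("top",(150,255,215,320))):
    im=r.grab_frame(n)[:,:,::-1]
    cv2.imwrite(f"pics/{n}3.png",cv2.resize(im[b[0]:b[1],b[2]:b[3]],None,fx=4,fy=4,interpolation=2))
a=cv2.imread("pics/side3.png");b=cv2.resize(cv2.imread("pics/top3.png"),(320,480));cv2.imwrite("pics/both3.png",np.hstack([a,b]))
E
```

```text
clock: 4.28
eef_pos: [528.6, 74.1, 102.3]
tcp_rot: [-3.002, 0.0, 2.358]
contact_force: [1.2, -3.6, 1.5]
opening: 0.078
grasp_force: 79.0
```

View pics/both3.png

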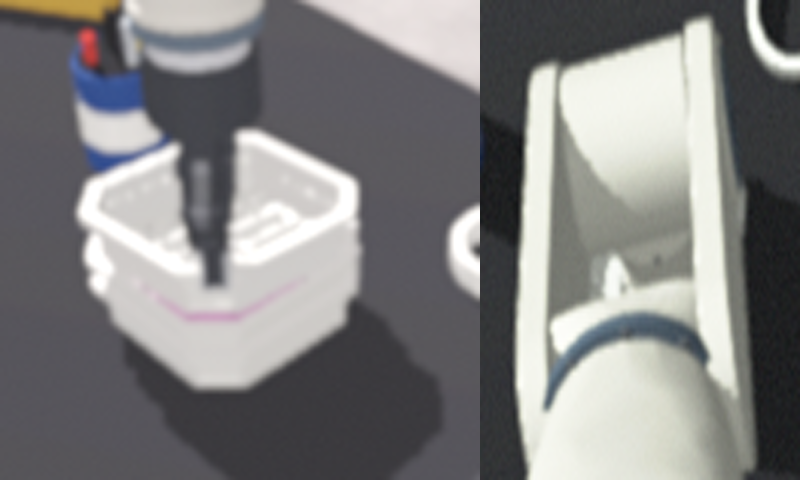

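Side view: the near corner is well up, pink cells show in the gap at crop (210,315), and the far side is still seated. The top view is hidden by the arm. Next, a firmer grip and a slow lift.

```bash
python3 -m inch '[[[0,0,0,0,0,0],[0,0,0,0,0,0],[0,-0.003,-0.02,0,0,0],[0,-0.006,-0.04,0,0,0],[0,-0.009,-0.06,0,0,0],[0,-0.012,-0.08,0,0,0],[0,-0.014,-0.1,0,0,0],[0,-0.014,-0.1,0,0,0]]]' -1 120
python3 - <<'E'
from h import *
im=r.grab_frame("side")[:,:,::-1]
cv2.imwrite("pics/s4.png",cv2.resize(im[110:240,200:340],None,fx=4,fy=4,interpolation=2))
E
```

```text
clock: 5.05
eef_pos: [529.1, 74.7, 123.5]
tcp_rot: [-3.003, 0.0, 2.358]
contact_force: [0.1, -0.8, 0.0]
opening: 0.061
grasp_force: 118.2
```

View pics/s4.png

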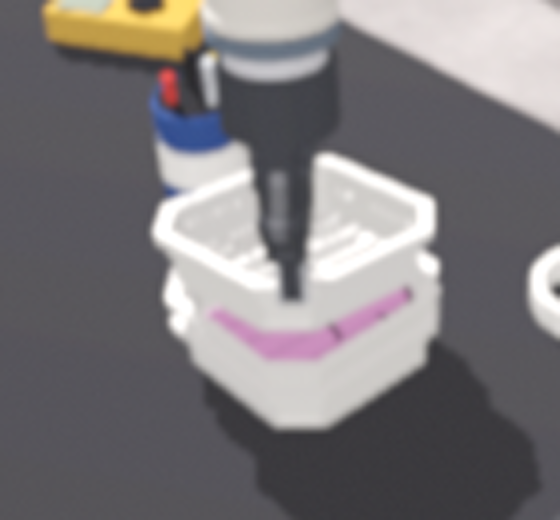

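The far side is coming free too and the full tray stays put. Lifting higher.

```bash
python3 -m inch '[[[0,-0.004,-0.03,0,0,0],[0,-0.01,-0.07,0,0,0],[0,-0.017,-0.12,0,0,0],[0,-0.025,-0.18,0,0,0],[0,-0.034,-0.24,0,0,0],[0,-0.041,-0.29,0,0,0],[0,-0.045,-0.32,0,0,0],[0,-0.045,-0.32,0,0,0]]]' -1 120
python3 -c "
from h import *
go((529,74,187),45)"
```

```text
clock: 5.77
eef_pos: [529.7, 74.7, 189.1]
tcp_rot: [-3.004, 0.002, 2.357]
contact_force: [0.5, 0.5, -1.4]
opening: 0.057
grasp_force: 118.3
at [529.7  74.7 189.1] rows [ 0.0002 -0.0033  0.0112] [-0.0437  0.0006  0.0004] max 0.01
```

```bash
python3 -m inch '[[[0,0,0,-0.01,0,0],[0,-0.001,0.004,-0.02,0,0],[0,-0.002,0.008,-0.03,0,0],[0,-0.003,0.011,-0.04,0,0],[0,-0.003,0.011,-0.0437,0,0],[0,-0.003,0.011,-0.0437,0,0]]]' -1 120
python3 - <<'E'
from h import *
go((461,-250,180),45)
im=r.grab_frame("side")[:,:,::-1]
cv2.imwrite("pics/s5.png",cv2.resize(im[70:230,180:380],None,fx=4,fy=3.5,interpolation=2)[:560])
E
```

```text
clock: 6.27
eef_pos: [527.5, 73.5, 184.9]
tcp_rot: [-3.139, -0.0, 2.357]
contact_force: [-0.8, 1.1, 0.2]
opening: 0.063
grasp_force: 118.2
at [527.5  73.5 184.9] rows [-0.9077 -1.3791  0.0279] [-0.001  -0.0002  0.0002] max 1.38
```

View pics/s5.png

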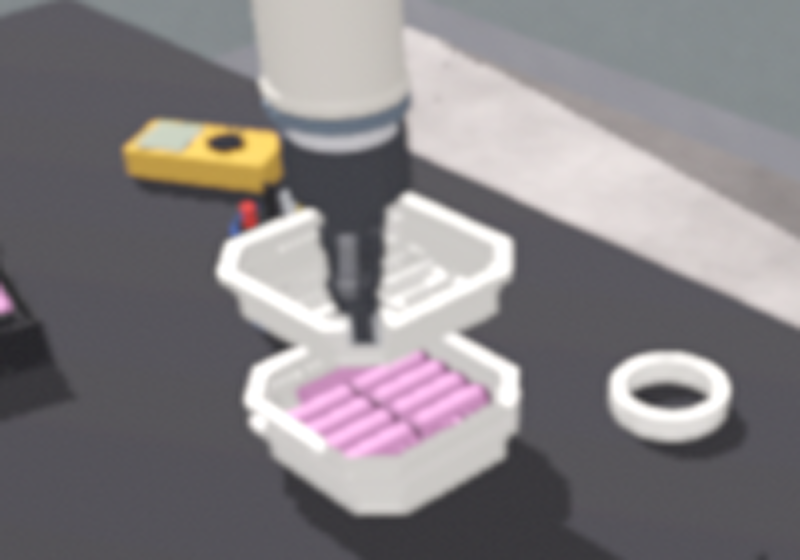

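The empty tray hangs clear and roughly level, with the full tray undisturbed below it. Carrying it to the reader.

```bash
python3 -m inch '[[[-0.02,-0.03,0,0,0,0],[-0.06,-0.09,0,0,0,0],[-0.12,-0.18,0,0,0,0],[-0.19,-0.29,0,0,0,0],[-0.26,-0.4,0,0,0,0],[-0.33,-0.5,0,0,0,0],[-0.4,-0.61,0,0,0,0],[-0.46,-0.7,0,0,0,0]]]' -1 120
python3 -m inch '[[[-0.06,-0.09,0,0,0,0],[-0.13,-0.2,0,0,0,0],[-0.2,-0.3,0,0,0,0],[-0.27,-0.41,0,0,0,0],[-0.34,-0.52,0,0,0,0],[-0.4,-0.61,0,0,0,0],[-0.43,-0.66,0,0,0,0],[-0.445,-0.68,0,0,0,0]]]' -1 120
python3 -c "
from h import *
go((461,-250,160),45)"
```

```text
clock: 6.98
eef_pos: [493.9, -91.9, 185.4]
tcp_rot: [-3.138, -0.0, 2.358]
contact_force: [-0.1, -0.6, -0.7]
opening: 0.064
grasp_force: 118.2
clock: 7.65
eef_pos: [460.9, -250.9, 185.7]
tcp_rot: [-3.139, -0.0, 2.356]
contact_force: [0.4, 0.2, -1.4]
opening: 0.061
grasp_force: 118.2
at [ 460.9 -250.9  185.7] rows [0.0031 0.0039 0.1286] [-0.001  -0.     -0.0001] max 0.13
```

```bash
python3 -m inch '[[[0,0,0.02,0,0,0],[0,0,0.05,0,0,0],[0.003,0.004,0.08,0,0,0],[0.003,0.004,0.11,0,0,0],[0.003,0.004,0.128,0,0,0],[0.003,0.004,0.128,0,0,0],[0.003,0.004,0.128,0,0,0],[0.003,0.004,0.128,0,0,0]]]' -1 120
python3 - <<'E'
from h import *
# predicted: rim corners if level & centred on window
c=np.array([527,-184]);z=50+80+42
o=[(84,49),(49,84),(-49,84),(-84,49),(-84,-49),(-49,-84),(49,-84),(84,-49)]
p=proj("side",[(*(c+q),z) for q in o])
im=r.grab_frame("side")[:,:,::-1].copy();x0,y0=250,170
a=cv2.resize(im[y0:y0+150,x0:x0+200],None,fx=4,fy=4,interpolation=2)
for q in (p-[x0,y0])*4: cv2.circle(a,tuple(int(v) for v in q),4,(0,0,255),1)
cv2.imwrite("pics/s6.png",a);print(r.sense()["eef_pos"])
E
```

```text
clock: 8.32
eef_pos: [461.6, -248.3, 160.3]
tcp_rot: [-3.139, 0.0, 2.358]
contact_force: [0.3, -0.7, 0.1]
opening: 0.059
grasp_force: 118.2
[ 461.68345545 -248.39755978  160.42211986]
```

View pics/s6.png

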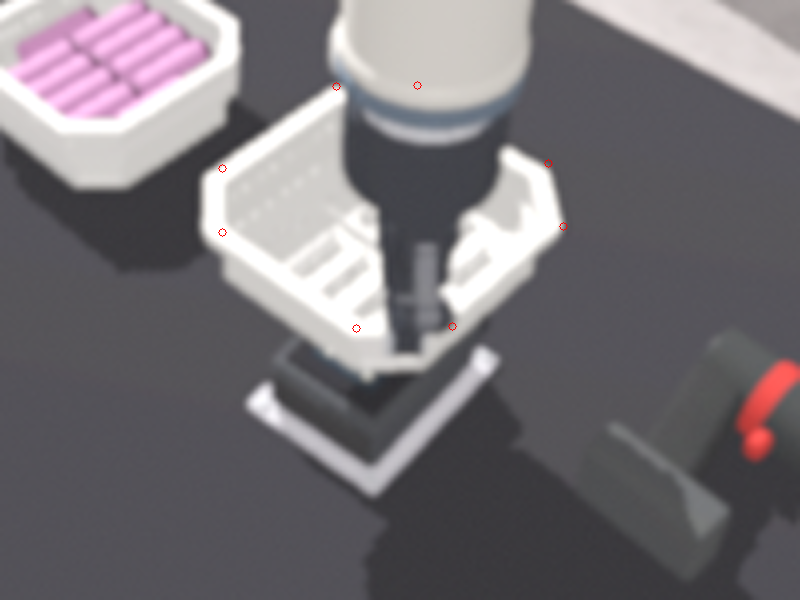

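The tray is over the reader, but its near corner sits below the prediction (crop (395,362) against (404,327)), so it may be tilted. I'll take one enlarged, contrast-stretched look.

```bash
python3 - <<'E'
from h import *
im=r.grab_frame("side")[:,:,::-1];x0,y0=297,188
a=cv2.resize(im[y0:y0+75,x0:x0+98],None,fx=8,fy=8,interpolation=2)
a=np.clip((a.astype(float)-110)*255/145,0,255).astype(np.uint8)
for k in range(0,98,10): cv2.putText(a,str(x0+k),(k*8,10),0,.35,(0,255,255),1);cv2.line(a,(k*8,12),(k*8,20),(0,255,255),1)
for k in range(0,75,10): cv2.putText(a,str(y0+k),(0,k*8+4),0,.35,(0,255,255),1)
cv2.imwrite("pics/s7.png",a)
t=r.grab_frame("top")[:,:,::-1];cv2.imwrite("pics/t7.png",t)
E
```

```text
(no output)
```

View pics/s7.png

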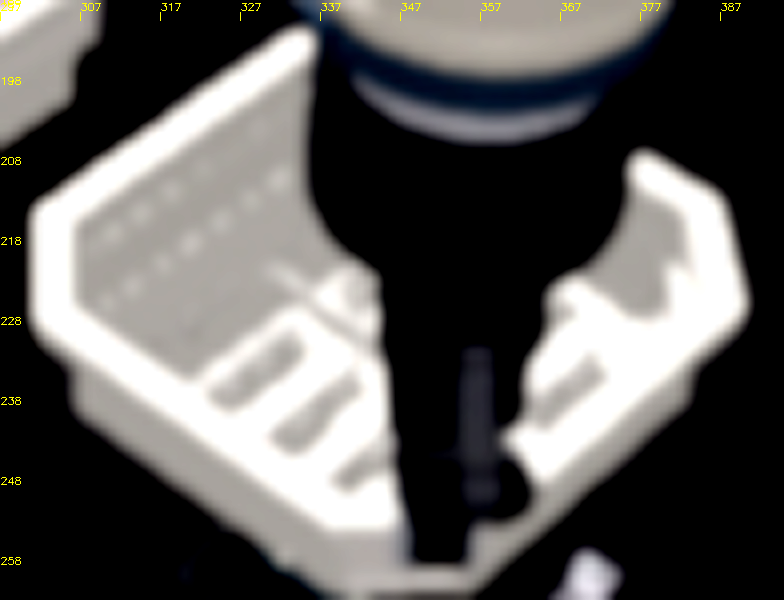

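The enlarged view shows the bright rim. Its outer corners are near (337.6,254.3), left (300.8,213.6) and (300.8,228.6), and right (387.6,212.4) and (390.7,226), all within 2–5 px of prediction. PnP on these will give the tilt.

```bash
python3 - <<'E'
from h import *
np.set_printoptions(precision=3,suppress=True)
o=np.array([(-49,84,0),(-84,49,0),(-84,-49,0),(-49,84,0),(49,-84,0),(84,-49,0)],float)
c=np.array([527,-184]);z=172
full=[(84,49),(49,84),(-49,84),(-84,49),(-84,-49),(-49,-84),(49,-84),(84,-49)]
P=proj("side",[(*(c+q),z) for q in full])
obs={(300.8,213.6):0,(300.8,228.6):0,(337.6,254.3):0,(387.6,212.4):0,(390.7,226):0}
ids=[int(np.argmin(np.linalg.norm(P-np.array(k),axis=1))) for k in obs];print(ids)
O=np.array([(*full[i],0) for i in ids],float);I=np.array(list(obs),float)
ci=r.camera_info("side");Rc=cv2.Rodrigues(ci["rvec"])[0]
t0=Rc@np.array([527,-184,172.])+ci["tvec"]
ok,rv,tv=cv2.solvePnP(O,I,ci["K"],ci["distortion"],ci["rvec"].reshape(3,1).copy(),t0.reshape(3,1),True,0)
R=Rc.T@cv2.Rodrigues(rv)[0];pos=Rc.T@(tv[:,0]-ci["tvec"])
res=cv2.projectPoints(O,rv,tv,ci["K"],ci["distortion"])[0][:,0]-I
print("rim centre",pos,"label",pos-42*R[:,2],"z axis",R[:,2],"tilt",np.arccos(R[2,2]),"res",abs(res).max())
print(r.sense()["contact_force"],r.sense()["clock"])
E
```

```text
[2, 3, 4, 7, 6]
rim centre [ 495.623 -202.194  205.655] label [ 493.569 -203.645  163.73 ] z axis [0.049 0.035 0.998] tilt 0.059913223280077484 res 1.178093596545466
[-0.168 -0.244 -0.332] 8.4667
```

PnP alone is weak in depth: it puts the tray 35 mm towards the camera, which disagrees with the pinched bead's known position. I'll fix the gripped point at the tool and solve only for rotation.

```bash
python3 - <<'E'
from h import *
from scipy.optimize import least_squares
np.set_printoptions(precision=3,suppress=True)
O=np.array([(-49,84,0),(-84,49,0),(-84,-49,0),(84,-49,0),(49,-84,0)],float)
I=np.array([(300.8,213.6),(300.8,228.6),(337.6,254.3),(387.6,212.4),(390.7,226)])
e=r.sense()["eef_pos"];G=e+[0,0,9.3];g=np.array([-66,-66,-4.])
w=lambda v:(Ro.from_rotvec(v).apply(O-g)+G)
s=least_squares(lambda v:(proj("side",w(v))-I).ravel(),np.zeros(3))
R=Ro.from_rotvec(s.x);print("rotvec",s.x,"tilt",np.arccos(R.as_matrix()[2,2]),"label",R.apply(np.array([0,0,-42])-g)+G,"res",s.fun.reshape(-1,2))
E
```

```text
rotvec [-0.03   0.044  0.032] tilt 0.05323536473261135 label [ 523.75  -181.675  126.987] res [[ 2.966  0.171]
 [ 3.599  0.253]
 [ 1.405 -3.099]
 [-2.936 -1.231]
 [-1.711 -0.079]]
```

With the grip point fixed, the tilt is about 0.05 rad and the label is at about (524,-182,127). That is 4 mm off the window axis and 77 mm above it, well inside the limits. I'll settle briefly and hand in.

```bash
python3 -m inch '[[[0,0,0,0,0,0],[0,0,0,0,0,0],[0,0,0,0,0,0],[0,0,0,0,0,0]]]' -1 120
python3 - <<'E'
from h import *
a=cv2.imread("pics/t7.png")
im=r.grab_frame("top")[:,:,::-1];print("motion",cv2.absdiff(a,np.ascontiguousarray(im)).mean())
print(r.sign_off())
E
```

```text
clock: 8.8
eef_pos: [461.5, -248.5, 160.3]
tcp_rot: [-3.139, 0.0, 2.357]
contact_force: [0.4, -0.2, -0.4]
opening: 0.062
grasp_force: 118.2
motion 1.8040638020833333
the job is handed in; nothing more can be done
None
```

I peeled the empty tray off at its near cut corner with no sign of the full tray moving, and handed in still holding it over the reader: label about 77 mm above the window, about 4 mm off its axis, tilted about 0.05 rad; no verdict came back.

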